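# Spray a bracket at the leaning can stand

## Robot

A 6-joint arm with a two-finger parallel gripper is mounted at the origin on the work surface; the furniture and walls round the work are solid. World frame = base frame: x ahead of the robot, y to its left, z up, the work surface at z = 0. Lengths are in mm, angles in rad, forces in N, time in s.
With the tool pointing down it reaches from about 275 to 750 mm from the base axis. Payload 10.2 kg.
Tool frame: the origin (TCP) lies midway between the tips of the shut fingers; the grasp point (between the pads) lies 19 mm behind it; z points along the fingers, y is the line along which they close (so a half turn about z gives the same grasp; the last joint's range is limited). The gripper opens to 85 mm and grips with 20 to 120 N. Pads are 22 mm wide; open, the fingers measure 114 mm over their backs; the gripper's body (76 mm by 85 mm) begins 54 mm behind the grasp point. The pads swing forward as they close: fully open they stand 13 mm farther back than shut.
Start: joints at [-1.405, 0.313, 1.498, -0, 1.331, -0.223], TCP at [199.004, -485.828, 231.294] pointing down, gripper open.
Joint ranges: [-2.94, 2.94], [-0.97, 2.17], [0.19, 2.56], [-1.23, 4.37], [0.02, 3.11], [-2.88, 2.88]. Speed limits (rad/s): [2.39, 2.39, 3.01, 3.14, 3.14, 3.14].

## Interface

Orientations are given as a unit quaternion [w, x, y, z].
In Python, from rig import ctrl gives the robot as it stands.
- The arm moves only by the tool send_rows, never from a script. Its argument "targets" is a list of rows, each a list of 7 numbers: the closure, from -1 (fully open) to 1 (shut), so that 0 is half open, then the shift along the tool's x, y, z in m, then the turn, a rotation vector about the tool's x, y, z in rad. In form: [[claw, dx, dy, dz, ax, ay, az], ...]. A call has exactly 10 rows; each row shifts and turns the commanded pose from where the row before left it, along the tool's axes as they then stand; what a row does not reach is not made up. A row lasts 1/8 s, in which the tool goes at most 62.5 mm and 10.7 degrees, less where a joint would pass 70% of its speed; a pose out of reach is approached as far as the arm can. A call with a gripper value outside its range is refused whole. The fingers move at their own pace and stop on an object; "squeeze" is the grip in N (left out, the last holds). Time passes only in rows, so rows that do not move let the fingers close, or fill a call up. It gives the time, the measured TCP pose, the force, the opening and the grip force at its end, in the units of the state.
- ctrl.sense(): the state, without advancing time (a new reading comes with each control period).
- ctrl.capture(name): name is "side" or "top"; returns a dict with "img" (420x560x3 uint8, red, green, blue), "camera_matrix" (3x3 intrinsics, pixels), "R" (3x3) and "t" (3): a world point X has camera coordinates R X + t. Camera axes: x right, y down, z forward; pixel columns grow to the right and rows downward; lengths in mm; the calibration is good to about 2 mm. A picture is of the moment at which its call begins. There is no depth.
- ctrl.finish_job(): hands the job in; it is judged then, once.
Trained networks look in a picture, given as the dict that the camera call returned (one of the last four; its "shot" number tells which), for a name from the list of things; names that differ only in an ending like _2 or _b are one class to them, and where a whole thing is asked for, a point or a joint stands for the part that bears it (a point fixed in the world has none). Each returns a list of dicts, best first, with "score" (0 to 1); they miss things now and then, are a little off and sometimes report something else, mostly with a low value. They report only what shows in the picture. A call takes as long as a camera call. They do not tell look-alikes from the thing itself.
- ctrl.boxes_of(query, picture): "extent" ([left, top, width, height] in pixels, round what is visible of it).
- ctrl.landmark_of(query, picture): "point" ([column, row] in pixels: a listed point, or the origin of a listed thing).
The state is a dict: "time_s": time; "joints": joint angles; "dq": joint speeds; "tau": joint torques, N m; "eef_pos": TCP position; "ee_rot": TCP orientation; "force": force on the tool from outside, world axes, zero at the start; "wrist_torque": the same for the moment, N m; "grip_width": opening from 0.0 (shut) to 1.0 (fully open); "grip_force": force on a finger pad.
Only numpy, scipy, OpenCV 4.12 (cv2) and the standard library are available. Lean on these libraries where they do the work, as an engineer would, in place of code of your own. Each camera call takes 0.05 s, during which the arm holds its last target. There are 200 camera calls.

## Task

Take the aluminium U bracket from the timber offcut and lay it lengthwise in the shallow yellow-rimmed tray, open side up, flat on its floor, and let go of it. Then give it a short burst from the leaning spray can: press the red nozzle cap right down along the can, keep it down for about one second, certainly less than two in all, and let it spring fully up again. Leave the glue bottle, the tape measure and the torch beside the work where they are.

Things in the scene. Friction and masses are not known exactly. Their poses are not given: they have to be found in the camera images.
- bracket_center (a point): centre of the loose aluminium U bracket (a channel, open side up), 90 mm long, 32 mm wide, 26 mm high, about 70 g; the point is on its middle line, half-way up (13 mm over its underside). Its x axis runs along the 90 mm length, y across the 32 mm width, z up. It starts lying on the timber offcut, whose top is 38 mm above the bench.
- tray (a point): centre of the black rubber floor of the part tray, 14 mm above the bench, on the fixed grey base plate (120 mm wide, 10 mm thick) of the spray stand. Inside the tray: 114 mm long (x axis), 54 mm wide (y axis), z up; its yellow rim, 4 mm wide, stands 5 mm above the floor. +x points to the can: the cap's top is about 125 mm along +x, 165 mm above the bench.
- cap_top (a point): centre of the round flat top (31 mm across) of the red nozzle cap, 22 mm tall, on the blue and white spray can, 52 mm thick, fixed in the stand and leaning 35 degrees from vertical toward the tray. z points out of the top along the can's axis; press along -z. x points away from the tray, across the can; y is level. The point moves with the cap.
- plate_top (a point): middle of the top edge of the aluminium back plate (84 mm wide, 5 mm thick) behind the can, parallel to it and fixed. It stands 32 mm behind the cap's middle and runs 58 mm beyond the cap's top, leaning over it, so a vertical tool cannot reach the cap: come along the can's axis, or tilted a little more. Axes: those of the base plate, z up.
- nozzle (a joint): travel of the nozzle cap along the can (m): 0 up, 0.008 fully down against its stop. A spring returns it: 4 N to start, 10 N fully down. The cap counts as down beyond 0.006 and as up below 0.0015.
- coat (a joint): amount sprayed so far (a meter inside the can, not visible): starts at 0 and creeps up only while the cap is down, by about 0.0021 a second fully down; it does not go back. Beyond 0.006 (about 2.8 s of pressing in all) the paint runs.
- board: fixed timber offcut, 100x200 mm, 38 mm thick, lying flat on the bench with the bracket on top; origin at the centre of its underside, y along its 200 mm
- bracket: the U bracket described above; origin at the centre of its underside, axes as at its centre
- glue: bystander: white and light blue glue bottle with a blue tip, 43 mm across, 128 mm tall, upright beside the can stand; origin at the centre of its underside
- tape: bystander: black tape measure, 37x80x69 mm, on the other side of the can stand; origin at the centre of its underside
- flashlight: bystander: black pocket torch lying down, 36x122x36 mm, beyond the offcut; origin at the centre of its underside
Things that resemble listed ones, but are neither listed nor needed, are in the scene too. Leave any pink look-alike of the bracket alone.

How it is judged (in metres and radians):
On the way, in this order (a step that is already met when the one before it is completed fails the run):
1. the bracket lies flat in the tray, lengthwise, open side up, let go (x of bracket_center in the frame of tray between -0.015 and 0.015 m and y of bracket_center in the frame of tray between -0.014 and 0.014 m and z of bracket_center in the frame of tray below 0.0155 m and angle between bracket_center's own z axis and vertical below 0.1 rad and angle between the x axis of bracket_center and the x axis of tray, either way round below 0.4 rad and linear speed of bracket below 0.02 m/s and contact force between the fingers and bracket below 0.1 N), for 0.2 s.
2. the nozzle cap is pressed down (beyond 6 of its 8 mm) for at least 0.3 s while the bracket lies in the tray (x of bracket_center in the frame of tray between -0.015 and 0.015 m and y of bracket_center in the frame of tray between -0.014 and 0.014 m and z of bracket_center in the frame of tray below 0.0155 m and angle between bracket_center's own z axis and vertical below 0.1 rad and angle between the x axis of bracket_center and the x axis of tray, either way round below 0.4 rad and value of joint nozzle above 0.006 m), for 0.3 s.
3. the cap has sprung back up (value of joint nozzle below 0.0015 m), for 0.2 s.
At the end, for the whole second after the job is handed in: The bracket lies at rest and released, flat and open side up on the floor of the tray, inside the rim (centre within 15 mm along and 14 mm across, upright within 0.1 rad, lengthwise within 0.4 rad), and the nozzle cap is up (less than 1.5 mm pressed) (all of step 1 and value of joint nozzle below 0.0015 m); the robot touches nothing.
It fails at once if the cap is held down too long (about 2.8 s in all) and the paint runs (value of joint coat above 0.006 m).
It fails at once if the cap is pressed before the bracket lies in the tray (value of joint nozzle above 0.005 m and not (x of bracket_center in the frame of tray between -0.015 and 0.015 m and y of bracket_center in the frame of tray between -0.014 and 0.014 m and z of bracket_center in the frame of tray below 0.0155 m and angle between bracket_center's own z axis and vertical below 0.1 rad and angle between the x axis of bracket_center and the x axis of tray, either way round below 0.4 rad)).
It fails at once if the glue bottle is moved by more than 25 mm or tipped (distance of glue from where it was at the start of the episode above 0.025 m or angle between glue's own z axis and vertical above 0.35 rad).
It fails at once if the tape measure is moved by more than 25 mm or tipped (distance of tape from where it was at the start of the episode above 0.025 m or angle between tape's own z axis and vertical above 0.35 rad).
It fails at once if the torch is moved by more than 25 mm or tipped (distance of flashlight from where it was at the start of the episode above 0.025 m or angle between flashlight's own z axis and vertical above 0.35 rad).
It also fails if it takes over 48 s, if anything falls off the work surface, if the arm or the gripper's body presses on something with over 40 N, if the wrist force passes 120 N, or if a joint passes its speed limit or range.

## Working session

There is one attempt and no reset: what is moved stays moved. The work goes in short steps, Python scripts to look and compute and a tool call to move; the robot and the scene stay as the last step left them, time stands still between calls to the robot, and variables do not carry over. Pictures are saved under pics/ and viewed, at most 10 in all, crops included, and the job is handed in when it is done.

Besides the shell and the picture viewer there is one more tool, called after "Request:" in YAML: its name, and indented under it one key for each argument. send_rows: Moves the arm, as the interface text tells. Its arguments: {"type":"object","properties":{"targets":{"type":"array"},"squeeze":{"type":"number"}},"required":["targets"]}

```bash
ls; mkdir -p pics; cat > h.py <<'E'
import numpy as np, cv2
from rig import ctrl
def save(p,n): cv2.imwrite('pics/'+n,cv2.cvtColor(p['img'],cv2.COLOR_RGB2BGR))
def tri(pa,a,pb,b):
    A=[]
    for p,u in((pa,a),(pb,b)):
        P=np.array(p['camera_matrix'])@np.c_[np.array(p['R']),np.array(p['t'])]
        A+= [u[0]*P[2]-P[0],u[1]*P[2]-P[1]]
    v=np.linalg.svd(np.array(A)/np.linalg.norm(np.array(A)[:,:3],axis=1)[:,None])[2][-1]; return v[:3]/v[3]
def onz(p,u,z):
    R=np.array(p['R']);t=np.array(p['t']);c=-R.T@t
    d=R.T@np.linalg.solve(np.array(p['camera_matrix']),[u[0],u[1],1.]); return c+d*(z-c[2])/d[2]
def px(p,X):
    v=np.array(p['camera_matrix'])@(np.array(p['R'])@np.array(X,float)+np.array(p['t'])); return v[:2]/v[2]
E
python3 - <<'E'
from h import *
a=ctrl.capture('side');b=ctrl.capture('top');save(a,'s0.png');save(b,'t0.png')
for n in ['bracket_center','tray','cap_top','plate_top','board','glue','tape','flashlight']:
  for k,p in(('s',a),('t',b)):
    print(n,k,[(np.round(r['point'],1).tolist(),round(r['score'],2)) for r in ctrl.landmark_of(n,p)[:3]],[(np.round(r['extent']).tolist(),round(r['score'],2)) for r in ctrl.boxes_of(n,p)[:3]] if n!='tray' and n!='plate_top' else '')
for p in(a,b): print(np.round(-np.array(p['R']).T@p['t']))
print(ctrl.sense())
E
```

```text
pics
bracket_center s [([268.7, 361.1], 0.78), ([304.4, 307.3], 0.68), ([300.1, 307.9], 0.38)] [([286.0, 292.0, 36.0, 27.0], 0.68), ([254.0, 342.0, 23.0, 40.0], 0.59)]
bracket_center t [([376.9, 275.8], 0.67), ([362.4, 232.3], 0.65)] [([352.0, 216.0, 18.0, 35.0], 0.75), ([367.0, 267.0, 29.0, 19.0], 0.58)]
tray s [([302.8, 305.8], 0.59)] 
tray t [([219.3, 216.5], 0.81)] 
cap_top s [([275.5, 165.0], 0.48), ([388.2, 278.9], 0.23)] []
cap_top t [([215.0, 177.4], 0.57)] [([167.0, 159.0, 26.0, 16.0], 0.44)]
plate_top s [([278.5, 148.4], 0.87)] 
plate_top t [([207.4, 174.5], 0.68)] 
board s [([297.5, 310.8], 0.7)] [([260.0, 268.0, 76.0, 72.0], 0.78)]
board t [([347.9, 231.2], 0.55)] [([311.0, 213.0, 65.0, 38.0], 0.79)]
glue s [([272.9, 189.3], 0.89)] [([266.0, 156.0, 13.0, 35.0], 0.75)]
glue t [([183.4, 169.6], 0.69), ([353.5, 146.9], 0.16)] [([168.0, 158.0, 24.0, 20.0], 0.65)]
tape s [([310.6, 227.0], 0.65)] []
tape t [([260.3, 164.3], 0.59)] [([247.0, 156.0, 24.0, 14.0], 0.67)]
flashlight s [([385.7, 278.4], 0.95)] [([288.0, 288.0, 31.0, 35.0], 0.71), ([374.0, 259.0, 28.0, 36.0], 0.61)]
flashlight t [([353.4, 142.2], 0.85)] []
[   19. -1038.   922.]
[ 420. -115. 1352.]
{'time_s': 1.5, 'joints': array([-1.40539511e+00,  3.12916627e-01,  1.49770599e+00,  1.16697197e-05,
        1.33095632e+00, -2.23414668e-01]), 'dq': array([-0.00064162,  0.00057856,  0.00080578,  0.00058428,  0.00107066,
       -0.00136536]), 'tau': array([ 2.73665564e-04, -4.12164259e+01, -2.59897488e+01, -1.96244036e-04,
        5.36550124e-04,  1.45962133e-05]), 'eef_pos': array([ 199.01079255, -485.83544074,  231.28340716]), 'ee_rot': array([7.01941813e-06, 9.81162486e-01, 1.93184303e-01, 5.46657011e-06]), 'force': array([-0.16186136, -0.04010917, -0.61743289]), 'wrist_torque': array([-0.02598472,  0.02836873,  0.00040355]), 'grip_force': 0.0, 'grip_width': 1.0021850796103187}
```

```bash
python3 - <<'E'
from h import *
s=cv2.imread('pics/s0.png')[120:400,200:440];t=cv2.imread('pics/t0.png')[130:310,150:420]
cv2.imwrite('pics/s0c.png',cv2.resize(s,None,fx=2.1,fy=2.1,interpolation=2));cv2.imwrite('pics/t0c.png',cv2.resize(t,None,fx=2.9,fy=2.9,interpolation=2))
E
```

```text
(no output)
```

View pics/s0c.png

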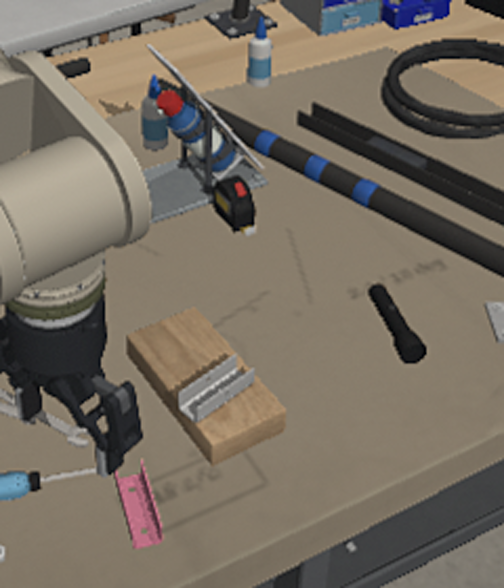

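View pics/t0c.png

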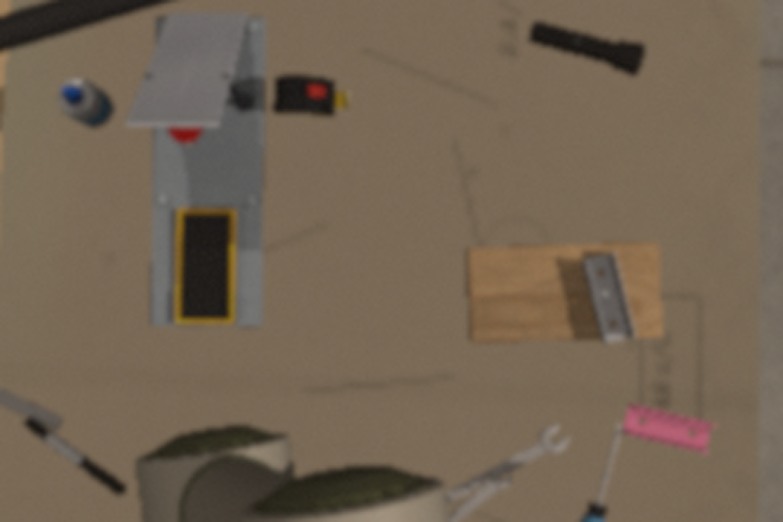

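The side view shows the silver channel on the timber at about (304,307) and the pink look-alike on the bench at (268,361). In the top view they are at (360,232) and (377,277). The silver one on the offcut fits the description, and I'll check it in one enlarged crop.

```bash
python3 - <<'E'
from h import *
a=ctrl.capture('side');b=ctrl.capture('top')
r=np.round
print('K',r(a['camera_matrix']),r(b['camera_matrix']))
print('brk tri',r(tri(a,(304.4,307.3),b,(362.4,232.3)),1),'onz51',r(onz(a,(304.4,307.3),51),1),r(onz(b,(362.4,232.3),51),1))
print('tray z14',r(onz(b,(219.3,216.5),14),1)); 
f=lambda x,y:(150+(x+.5)/2.9-.5,130+(y+.5)/2.9-.5)
for c in [(176,209),(237,209),(237,325),(174,324)]: print('rim',r(onz(b,f(*c),19),1))
for c in [(153,326),(262,327),(265,17),(157,15)]: print('base',r(onz(b,f(*c),10),1))
for c in [(585,255),(612,252),(633,336),(605,341)]: print('brk',r(onz(b,f(*c),64),1))
for c in [(127,125),(242,124)]: print('plate edge px',f(*c))
print('plate',r(tri(a,(278.5,148.4),b,(207.4,174.5)),1))
print('cap',r(tri(a,(275.5,165),b,(215,177.4)),1),r(onz(a,(275.5,165),165),1),r(onz(b,(215,177.4),165),1))
print('glue',r(onz(a,(272.9,189.3),0)),r(onz(b,(183.4,169.6),0)),'tape',r(onz(a,(310.6,227),0)),r(onz(b,(260.3,164.3),0)),'torch',r(onz(a,(385.7,278.4),0)),r(onz(b,(353.4,142.2),0)))
t=cv2.cvtColor(b['img'],4)[200:265,300:390];s=cv2.cvtColor(a['img'],4)[260:350,250:345]
cv2.imwrite('pics/c1.png',np.hstack([cv2.resize(t,(400,400*65//90),interpolation=2),cv2.resize(s,(304,288),interpolation=2)]))
E
```

```text
K [[490.   0. 285.]
 [  0. 490. 204.]
 [  0.   0.   1.]] [[435.   0. 280.]
 [  0. 435. 209.]
 [  0.   0.   1.]]
brk tri [ 426.9 -347.6   52.2] onz51 [ 426.2 -346.2   51. ] [ 428.1 -348.4   51. ]
tray z14 [468.3  86.2  14. ]
rim [513.1 114.3  19. ]
rim [514.3  49.4  19. ]
rim [391.5  46.2  19. ]
rim [391.2 112.9  19. ]
base [388.5 136.8  10. ]
base [389.7  20.7  10. ]
base [723.   25.7  10. ]
base [723.1 142.4  10. ]
brk [ 470.8 -313.1   64. ]
brk [ 474.4 -340.6   64. ]
brk [ 389.3 -362.7   64. ]
brk [ 383.7 -334.3   64. ]
plate edge px (193.4655172413793, 172.77586206896552)
plate edge px (233.1206896551724, 172.4310344827586)
plate [574.8  85.8 227.4]
cap [567.2  76.7 178.9] [576.1  98.  165. ] [570.3  78.3 165. ]
glue [618. 207.  -0.] [614. 205.   0.] tape [627. -32.   0.] [635. -36.   0.] torch [ 692. -318.    0.] [ 710. -327.    0.]
```

View pics/c1.png

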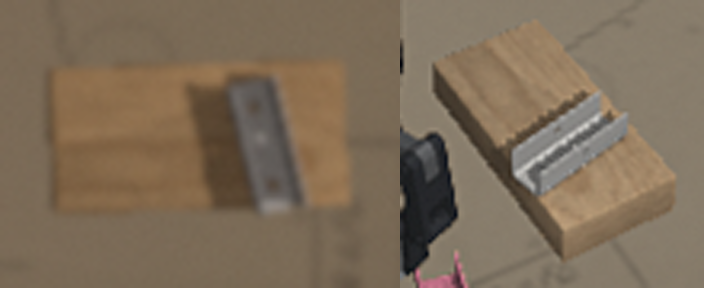

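The crop confirms it: the silver channel lies on the timber, centre at about (360,232) in the top view. The pink one is on the bench. I measure:
- Bracket centre: (428,-343), yaw 0.247
- Tray centre: (452.5,80), yaw 0.017
- Cap: about (578,82,165)

First I'll move over the bracket.

Request:
send_rows:
  targets:
    - [-1,0.0444,-0.0076,0.018,0,0,0]
    - [-1,0.0444,-0.0076,0.018,0,0,0]
    - [-1,0.0444,-0.0076,0.018,0,0,0]
    - [-1,0.0444,-0.0076,0.018,0,0,0]
    - [-1,0.0444,-0.0076,0.018,0,0,0]
    - [-1,0.0444,-0.0076,0.018,0,0,0]
    - [-1,0,0,0,0,0,0.142]
    - [-1,0,0,0.02,0,0,0]
    - [-1,0,0,0.01,0,0,0]
    - [-1,0,0,0,0,0,0]
  squeeze: 40

```text
time_s: 2.85
eef_pos: [428.0, -342.5, 92.9]
ee_rot: [-0.001, 0.992, 0.123, -0.0]
force: [-0.5, -0.2, 0.2]
grip_width: 0.997
grip_force: 0.0
```

```bash
python3 - <<'E'
from h import *
a=ctrl.capture('side');b=ctrl.capture('top')
s=ctrl.sense();print(s['eef_pos'],s['ee_rot'],s['time_s'])
tcp=np.array(s['eef_pos'])
img=a['img'].copy()
for p in [(429,-341,64)]:pass
for k in(-45,45):
  for w in (-16,16):
    c,n=np.cos(.247),np.sin(.247);X=[428+k*c-w*n,-343+k*n+w*c,64];u=px(a,X);print(np.round(u,1))
    img[int(round(u[1])),int(round(u[0]))]=(255,0,0)
u=px(a,tcp);img[int(u[1]),int(u[0])]=(0,255,0)
cv2.imwrite('pics/c2.png',cv2.resize(cv2.cvtColor(img,4)[250:350,235:360],None,fx=5,fy=5,interpolation=0))
E
```

```text
[ 428.33849523 -342.97268259   93.82184472] [3.19951804e-04 9.92405667e-01 1.23007524e-01 1.96018561e-04] 2.95
[295.1 316. ]
[285.7 308.2]
[322.8 296.6]
[313.4 289.4]
```

View pics/c2.png

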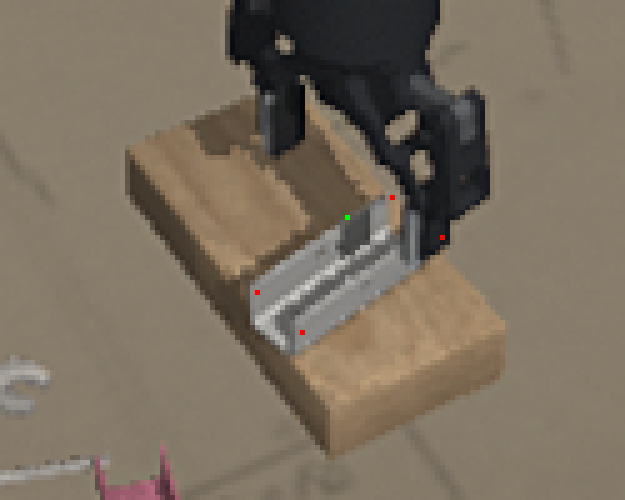

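Fingers straddle the silver bracket, with predicted corners within about 2 px. Descending to TCP z = 44 and closing.

Request:
send_rows:
  targets:
    - [-1,-0.002,0,0.0165,0,0,0]
    - [-1,0,0,0.0165,0,0,0]
    - [-1,0,0,0.0165,0,0,0]
    - [-1,0,0,0,0,0,0]
    - [1,0,0,0,0,0,0]
    - [1,0,0,0,0,0,0]
    - [1,0,0,0,0,0,0]
    - [1,0,0,0,0,0,0]
    - [1,0,0,0,0,0,0]
    - [1,0,0,0,0,0,0]

```text
time_s: 4.2
eef_pos: [426.5, -343.4, 44.3]
ee_rot: [0.0, 0.992, 0.123, 0.0]
force: [-0.7, 1.2, 5.8]
grip_width: 0.358
grip_force: 41.6
```

Request:
send_rows:
  targets:
    - [1,0,0,-0.04,0,0,0.115]
    - [1,0,0,-0.04,0,0,0.115]
    - [1,0.0041,-0.0529,0,0,0,0]
    - [1,0.0041,-0.0529,0,0,0,0]
    - [1,0.0041,-0.0529,0,0,0,0]
    - [1,0.0041,-0.0529,0,0,0,0]
    - [1,0.0041,-0.0529,0,0,0,0]
    - [1,0.0041,-0.0529,0,0,0,0]
    - [1,0.0041,-0.0529,0,0,0,0]
    - [1,0.0041,-0.0529,0,0,0,0]

```text
time_s: 5.45
eef_pos: [451.8, 82.3, 123.8]
ee_rot: [0.0, 1.0, 0.008, 0.0]
force: [0.7, -0.1, -0.3]
grip_width: 0.365
grip_force: 40.9
```

```bash
python3 - <<'E'
from h import *
a=ctrl.capture('side');b=ctrl.capture('top')
s=ctrl.sense();print(s['eef_pos'],s['ee_rot'],s['time_s'],s['grip_width'],s['force'])
t=s['eef_pos']; print('exp brk px',px(a,[t[0],t[1],t[2]+7]),[ (r['point'],r['score']) for r in ctrl.landmark_of('bracket_center',a)])
S=cv2.cvtColor(a['img'],4)[120:270,200:340];T=cv2.cvtColor(b['img'],4)[130:280,160:300]
cv2.imwrite('pics/c3.png',np.hstack([cv2.resize(S,(400,428),interpolation=2),cv2.resize(T,(400,428),interpolation=2)]))
for c in [(127,125),(242,124)]:
  f=(150+(c[0]+.5)/2.9-.5,130+(c[1]+.5)/2.9-.5);print('plate edge',onz(b,f,231))
# base plate & tray rim prediction in side
for X in [(391.5,49,19),(391.5,111,19),(513.5,51,19),(513.5,113,19),(577.5,82,165)]: u=px(a,X);print(X,u,'c3',(u-[200,120])*400/140, 'top',(px(b,X)-[160,130])*400/140+[400,0])
E
```

```text
[451.41322941  84.40031044 123.65293043] [-3.79465992e-04  9.99939802e-01  1.09645500e-02 -1.63352108e-04] 5.55 0.3628558429252012 [ 0.3993035  -0.17319866 -0.89365651]
exp brk px [239.74824965 187.67524088] [([267.7, 361.0], 0.83), ([240.9, 190.1], 0.56)]
plate edge [572.95857711 124.03053986 231.        ]
plate edge [575.75808273  20.76985445 231.        ]
(391.5, 49, 19) [228.17272354 230.29628986] c3 [ 80.49349583 315.13225676] top [601.41461307 319.19661159]
(391.5, 111, 19) [220.43978639 219.11924672] c3 [ 58.3993897  283.19784776] top [543.71110906 318.04412643]
(513.5, 51, 19) [265.04188284 218.15633901] c3 [185.83395099 280.44668288] top [602.51984531 205.69827815]
(513.5, 113, 19) [256.47170327 207.67385325] c3 [161.34772362 250.49672358] top [545.11275576 204.60770694]
(577.5, 82, 165) [278.35683278 167.32548246] c3 [223.87666509 135.21566419] top [553.55700193 127.8861913 ]
```

View pics/c3.png

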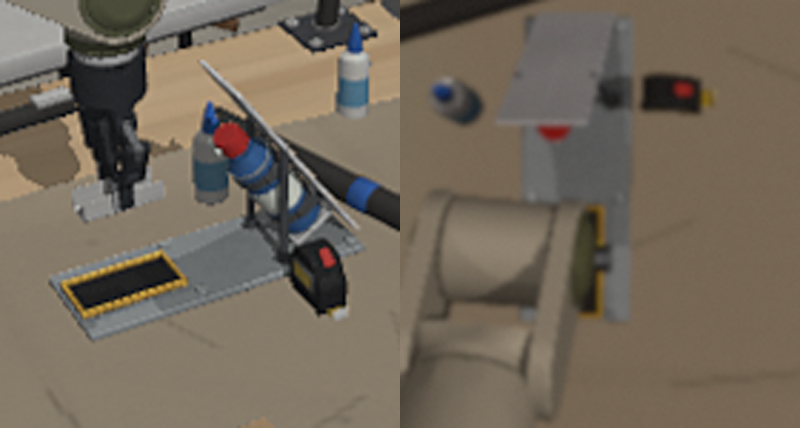

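Request:
send_rows:
  targets:
    - [1,-0.001,0.0038,0.03,0,0,0]
    - [1,0,0,0.03,0,0,0]
    - [1,0,0,0.025,0,0,0]
    - [1,0,0,0.01,0,0,0]
    - [1,0,0,0.005,0,0,0]
    - [1,0,0,0.0025,0,0,0]
    - [1,0,0,0,0,0,0]
    - [1,0,0,0,0,0,0]
    - [1,0,0,0,0,0,0]
    - [1,0,0,0,0,0,0]

```text
time_s: 6.85
eef_pos: [451.1, 76.8, 21.4]
ee_rot: [0.0, 1.0, 0.008, 0.0]
force: [-0.1, 0.0, -1.1]
grip_width: 0.367
grip_force: 40.9
```

```bash
python3 - <<'E'
from h import *
a=ctrl.capture('side')
s=ctrl.sense();print(s['eef_pos'],s['force'],s['grip_width'])
cv2.imwrite('pics/c4.png',cv2.resize(cv2.cvtColor(a['img'],4)[180:250,205:295],None,fx=7,fy=7,interpolation=2))
E
```

```text
[451.07220746  76.77164619  21.36454552] [ 0.14923951  0.53887588 -0.62184373] 0.36245625306686974
```

View pics/c4.png

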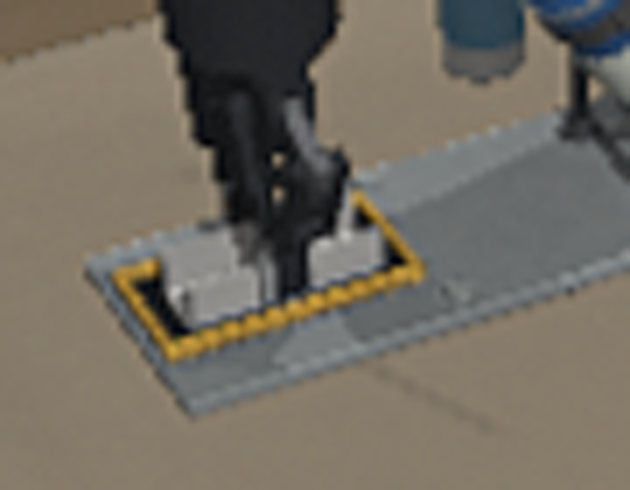

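The bracket sits inside the rim: ends at (165,300) and (385,255) in the crop, about centred lengthwise and a little near-side. I'll shift +y by 3.5 mm, set it down and release.

Request:
send_rows:
  targets:
    - [1,0,-0.0035,0,0,0,0]
    - [1,0,0,0.001,0,0,0]
    - [1,0,0,0,0,0,0]
    - [0,0,0,0,0,0,0]
    - [-0.2,0,0,0,0,0,0]
    - [-0.4,0,0,0,0,0,0]
    - [-0.6,0,0,0,0,0,0]
    - [-0.6,0,0,-0.01,0,0,0]
    - [-0.6,0,0,-0.03,0,0,0]
    - [-0.6,0,0,-0.03,0,0,0]

```text
time_s: 8.15
eef_pos: [451.0, 80.2, 91.7]
ee_rot: [0.0, 1.0, 0.008, 0.0]
force: [0.0, -0.7, -0.1]
grip_width: 0.802
grip_force: 0.0
```

Request:
send_rows:
  targets:
    - [-0.6,0,0,-0.0425,0,0,0]
    - [0.2,0,0,-0.0425,0,0,0]
    - [1,0,0,-0.0425,0,0,0]
    - [1,0,0,0,0,0.17,0]
    - [1,0,0,0,0,0.17,0]
    - [1,0,0,0,0,0.17,0]
    - [1,0,0,0,0,0.17,0]
    - [1,0.0325,0,0.0263,0,0,0]
    - [1,0.0325,0,0.0263,0,0,0]
    - [1,0,0,0,0,0,0]

```text
time_s: 9.4
eef_pos: [536.0, 81.6, 218.1]
ee_rot: [-0.003, 0.943, 0.008, 0.334]
force: [0.1, 0.6, -0.4]
grip_width: -0.001
grip_force: 0.0
```

```bash
python3 - <<'E'
from h import *
from scipy.spatial.transform import Rotation as Ro
a=ctrl.capture('side')
s=ctrl.sense();q=s['ee_rot'];R=Ro.from_quat([q[1],q[2],q[3],q[0]]).as_matrix();print(s['eef_pos'],s['force'],s['grip_width'],s['time_s']);print(R.round(3))
T=np.array([578.5,82,165]);print('tool delta to cap',R.T@(T-s['eef_pos']))
img=a['img'].copy()
for X,c in((s['eef_pos'],(0,255,0)),(T,(0,255,0)),((571.4,82,231),(255,0,255))):
  u=px(a,X);print(u);img[int(round(u[1])),int(round(u[0]))]=c
for r in ctrl.landmark_of('bracket_center',a): print(r['point'],r['score'],onz(a,r['point'],27))
cv2.imwrite('pics/c5.png',cv2.resize(cv2.cvtColor(img,4)[120:240,190:320],None,fx=5,fy=5,interpolation=2))
E
```

```text
[534.75605821  81.70033491 217.77408269] [ 0.31066422  0.05079824 -0.05841404] 0.0025157465754063173 9.45
[[ 0.778  0.017  0.628]
 [ 0.013 -1.     0.011]
 [ 0.628 -0.    -0.778]]
tool delta to cap [ 0.87199128  0.45504884 68.54019702]
[264.89964982 155.31484486]
[278.65612399 167.24255391]
[276.12462765 148.27135229]
[268.9, 357.8] 0.9 [ 296.6047287  -418.44079974   27.        ]
[243.5, 219.7] 0.62 [448.50395857  65.14991159  27.        ]
[296.4, 310.0] 0.31 [ 416.07331722 -325.57250458   27.        ]
```

View pics/c5.png

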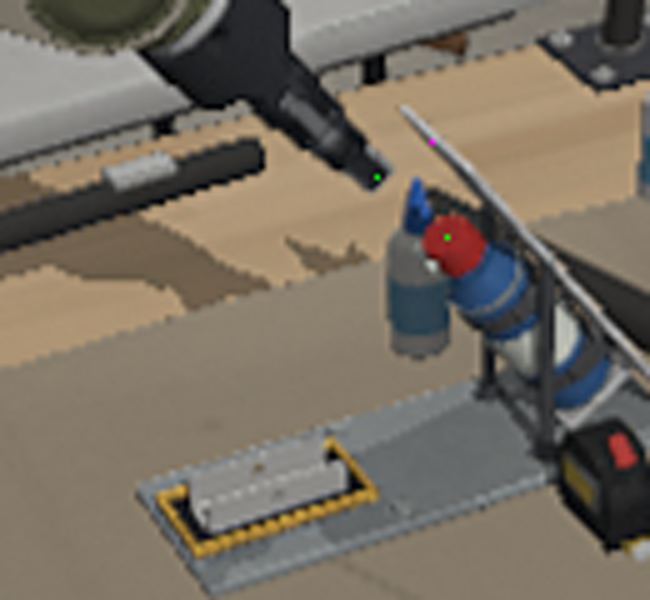

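The bracket lies flat and open side up inside the yellow rim, from (190,500) to (345,470). The shut fingertips line up with the red cap: TCP at (377,177), cap top at (447,237). Approaching along the axis.

Request:
send_rows:
  targets:
    - [1,0,0,0.015,0,0,0]
    - [1,0,0,0.015,0,0,0]
    - [1,0,0,0.014,0,0,0]
    - [1,0,0,0.01,0,0,0]
    - [1,0,0,0.006,0,0,0]
    - [1,0,0,0.004,0,0,0]
    - [1,0,0,0,0,0,0]
    - [1,0,0,0,0,0,0]
    - [1,0,0,0,0,0,0]
    - [1,0,0,0,0,0,0]

```text
time_s: 10.75
eef_pos: [574.8, 82.3, 168.1]
ee_rot: [-0.003, 0.943, 0.008, 0.334]
force: [-0.5, -0.0, 0.9]
grip_width: -0.0
grip_force: 0.0
```

Request:
send_rows:
  targets:
    - [1,0,0,0.001,0,0,0]
    - [1,0,0,0.001,0,0,0]
    - [1,0,0,0,0,0,0]
    - [1,0,0,0,0,0,0]
    - [1,0,0,0,0,0,0]
    - [1,0,0,0,0,0,0]
    - [1,0,0,0,0,0,0]
    - [1,0,0,0,0,0,0]
    - [1,0,0,0,0,0,0]
    - [1,0,0,0,0,0,0]

```text
time_s: 12.0
eef_pos: [576.1, 82.3, 166.4]
ee_rot: [-0.003, 0.943, 0.008, 0.333]
force: [0.2, 0.4, 0.3]
grip_width: 0.0
grip_force: 0.0
```

```bash
python3 - <<'E'
from h import *
f=[]
for i in range(5): ctrl.capture('side'); s=ctrl.sense(); f.append(s['force'])
print(s['eef_pos'],np.mean(f,0),np.std(f,0))
E
```

```text
[576.09052622  82.3246401  166.4542652 ] [0.37878402 0.05057626 0.01095269] [0.69300239 0.42483362 0.57380006]
```

No contact yet; creep another 3 mm.

Request:
send_rows:
  targets:
    - [1,0,0,0.001,0,0,0]
    - [1,0,0,0.001,0,0,0]
    - [1,0,0,0.001,0,0,0]
    - [1,0,0,0,0,0,0]
    - [1,0,0,0,0,0,0]
    - [1,0,0,0,0,0,0]
    - [1,0,0,0,0,0,0]
    - [1,0,0,0,0,0,0]
    - [1,0,0,0,0,0,0]
    - [1,0,0,0,0,0,0]

```text
time_s: 13.5
eef_pos: [578.0, 82.4, 164.1]
ee_rot: [-0.003, 0.943, 0.008, 0.333]
force: [-3.4, -0.5, 2.2]
grip_width: 0.002
grip_force: 2.2
```

```bash
python3 - <<'E'
from h import *
f=[]
for i in range(5): ctrl.capture('side'); s=ctrl.sense(); f.append(s['force'])
print(s['eef_pos'],np.mean(f,0),np.std(f,0))
E
```

```text
[577.95380741  82.40383471 164.09010455] [-3.59047578 -0.52414984  2.96589985] [0.2189227  0.53190437 0.26453566]
```

Contact at about 4.7 N, roughly 1 mm in. Now the timed press, hold and release in one call.

Request:
send_rows:
  targets:
    - [1,0,0,0.0072,0,0,0]
    - [1,0,0,0,0,0,0]
    - [1,0,0,0,0,0,0]
    - [1,0,0,0,0,0,0]
    - [1,0,0,0,0,0,0]
    - [1,0,0,0,0,0,0]
    - [1,0,0,0,0,0,0]
    - [1,0,0,0,0,0,0]
    - [1,0,0,-0.015,0,0,0]
    - [1,0,0,-0.03,0,0,0]

```text
time_s: 15.0
eef_pos: [554.0, 81.9, 193.1]
ee_rot: [-0.003, 0.943, 0.008, 0.333]
force: [-0.0, 0.4, 0.6]
grip_width: 0.001
grip_force: 0.0
```

```bash
python3 - <<'E'
from h import *
a=ctrl.capture('side');s=ctrl.sense();print(s['eef_pos'],s['force'],s['time_s'])
cv2.imwrite('pics/c6.png',cv2.resize(cv2.cvtColor(a['img'],4)[120:240,190:320],None,fx=5,fy=5,interpolation=2))
E
```

```text
[553.37347203  82.18858088 196.44577466] [1.22752449 1.11387532 3.27635306] 15.05
```

View pics/c6.png

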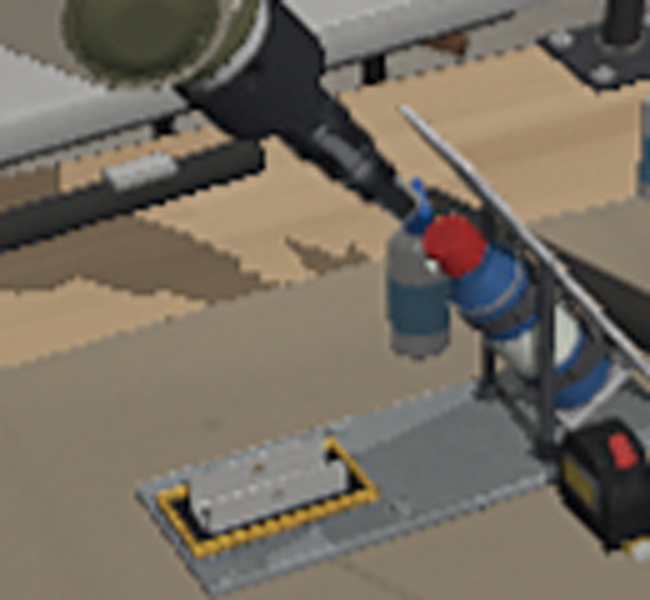

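The cap is back up at (455,245), the bracket lies flat in the tray, and the glue bottle and tape measure are unmoved. I'll back off, settle and hand in.

Request:
send_rows:
  targets:
    - [1,0,0,-0.02,0,0,0]
    - [1,0,0,-0.02,0,0,0]
    - [1,0,0,0,0,0,0]
    - [1,0,0,0,0,0,0]
    - [1,0,0,0,0,0,0]
    - [1,0,0,0,0,0,0]
    - [1,0,0,0,0,0,0]
    - [1,0,0,0,0,0,0]
    - [1,0,0,0,0,0,0]
    - [1,0,0,0,0,0,0]

```text
time_s: 16.3
eef_pos: [529.1, 81.6, 224.6]
ee_rot: [-0.003, 0.943, 0.008, 0.334]
force: [-0.4, 1.3, 0.0]
grip_width: -0.001
grip_force: 0.0
```

```bash
python3 -c "
from rig import ctrl
print(ctrl.sense()['force'],ctrl.finish_job())"
```

```text
the job is handed in; nothing more can be done
[-0.43876878  1.27697548  0.01874447] None
```

I laid the bracket flat and open side up in the tray, pressed the cap for about one second and let it spring back, then handed the job in at about 16 s; the hand-in gave no verdict, and I worked out the press depth (at least 7 of 8 mm) from the commanded travel rather than seeing it.

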